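# Stand the try-on mirror on the counter easel

### The job

Draw the turquoise-backed mirror straight up out of the slotted rack and stand it gently on the free end of the easel's narrow ledge, leaning flat against the sloped back with its silvered face still turned to the customer, well short of the brass stop; let go. Then slide it along the ledge, in under the lamp head, until its side edge rests against the brass stop. Do not touch the lamp, and leave the other mirror and everything else on the counter where it is.

Things in the scene. Friction and masses are not known exactly. Their poses are not given: they have to be found in the camera images.
- mirror: Turquoise-backed frameless glass mirror to be moved: a plate 120 wide (its y) x 120 tall (z) x 8 thick (x), about 0.28 kg. Origin: centre of its underside; +x points out of the silvered face, z up the plate. At the start it stands upright in either slot of the rack, silvered face away from the robot (about world +x).
- mirror_face (a point): Centre of the mirror's silvered face (x = +4, z = 60 mm in the mirror's frame).
- amber_mirror: Amber-backed mirror of the same size, in the rack's other slot; stays there.
- rack: Fixed dark-wood rack, 150 (x) x 140 (y), origin at the centre of its underside. Two slots run along its y, at its x = -35 and +35 mm, each 10 wide and 124 long; slot floor 12 mm above the counter, wall tops at 52 mm, so the mirrors stick out 80 mm above the walls with their tops at 132 mm. Walls are 10 thick.
- easel: Fixed display easel on a black foot plate 12 mm thick; origin under it on the counter. Foot spans x -75 to +30, y -120 to +185 mm in its frame; z up, +x towards the customer (away from the robot), +y towards the stop and lamp.
- ledge: Sandalwood ledge and sloped back of the easel, one fixed piece leaning 0.35 rad back towards the robot. Origin: middle of the inner corner of ledge and back, 55 above the counter. +x out of the back towards the customer, +y along the ledge to the stop, +z up the back. Ledge surface z = 0: 18 deep (x 0 to 18), no lip, y -115 to 115. Back surface x = 0: 62 high, 6 thick (x -6 to 0).
- stop (a point): Foot of the brass stop's face, mid-depth of the ledge (ledge frame x 9, y 115, z 0 mm). The stop is 24 wide, 8 thick and 35 high above the ledge. When seated at the stop, the mirror's origin is at x 4, y 55, z 0 mm in the ledge's frame, with its axes parallel to the ledge's.
- ledge_free_end (a point): Mid-depth of the ledge surface at its free end (ledge frame x 9, y -115, z 0 mm).
- lamp: Fixed small chrome swing-arm lamp on the easel's foot plate; its frame equals the easel's. The arm, 10 mm thick, rises from a foot at (-45, 158) by (-62, 163, 140) to (-40, 155, 262) and across to the head at (-40, 87, 250) mm.
- lamp_head (a point): Centre of the underside of the lamp head, which hangs over the stop end of the ledge: 54 across, 39 tall, with the lamp's arm up to 55 above this point; underside 203 mm above the counter. The mirror, 170 mm high when seated, passes below it, but a gripper above the mirror does not.
- tray: Black open tray, 120 (x) x 270 (y) x 18 high, walls 5, on the customer's side; origin under its centre. Leave alone.
- turquoise_bangle: Turquoise glass bangle, 68 across, 8 high, lying in the tray. Leave alone.
- silver_bangle_1: Silver bangle, 68 across, 8 high, lying in the tray. Leave alone.
- silver_bangle_2: Silver bangle, 68 across, 8 high, lying in the tray. Leave alone.
- bell: Brass hand bell, 64 across, 80 high; origin under it. Leave alone.
Things that resemble listed ones, but are neither listed nor needed, are in the scene too. What is shaped like the rack but red is not meant.

How it is judged:
By the outcome, as a careful person would: the job done as asked, in the order asked, and still so for the second after the job is handed in, with the robot touching nothing.
It also fails if it takes over 58 s, if anything falls off the work surface, if the arm or the gripper's body presses on something with over 40 N, if the wrist force passes 120 N, or if a joint passes its speed limit or range.

### The arm

A 6-joint arm with a two-finger parallel gripper is mounted at the origin on the work surface. World frame = base frame: x ahead of the robot, y to its left, z up, the work surface at z = 0. Lengths are in mm, angles in rad, forces in N, time in s.
With the tool pointing down it reaches from about 400 to 925 mm from the base axis. Payload 12.5 kg.
Tool frame: the origin (TCP) lies at the very end of the fingers, on their centre line; the grasp point (between the pads) lies behind it (env.grip_depth is the z of the grasp point in the tool frame, in mm); z points along the fingers, y is the line along which they close (so a half turn about z gives the same grasp; the last joint's range is limited). The gripper opens to 95 mm and grips with 3 to 60 N. Pads are 20 mm wide; open, the fingers measure 119 mm over their backs; the gripper's body (75 mm by 180 mm) begins 59 mm behind the grasp point.
Start: joints at [-1.364, 0.491, 1.559, -0, 1.092, -0.106], TCP at [192.351, -594.683, 214.661] pointing down, gripper open.
Joint ranges: [-3.1, 3.1], [-0.84, 2.19], [0.05, 2.79], [-1.13, 4.28], [0.06, 2.93], [-2.69, 2.69]. Speed limits (rad/s): [2.22, 2.22, 2.79, 3.14, 3.14, 3.14].

### API

Orientations are given as [roll, pitch, yaw] about the fixed x, y, z axes, in that order (R = Rz(yaw) Ry(pitch) Rx(roll)).
In Python, from cell import env, optics gives the robot as it stands.
- The arm moves only by the tool step_arm, never from a script. Its argument "moves" is a list of rows, each an object of numbers: "tx", "ty", "tz": the shift along the tool's x, y, z in mm; "roll": the turn about the tool's z in rad. In form: [{"tx": .., "ty": .., "tz": .., "roll": ..}, ...]. A call has 1 to 12 rows; each row is the pose to reach, as a shift and turn from the pose commanded when the call began, along the tool's axes at that moment; what a row does not reach only later rows make up. A row lasts 1/12 s, in which the tool goes at most 41.7 mm and 7.16 degrees, less where a joint would pass 70% of its speed; a pose out of reach is approached as far as the arm can. A call with a gripper value outside its range is refused whole. "grip" is the finger opening in mm, from 0 to 95.1, set as the call begins (left out, the last holds). The fingers move at their own pace and stop on an object; the grip force is fixed at half the most. Time passes only in rows, so rows that repeat a pose let the fingers close. It gives the time, the measured TCP pose, the force, the opening and the grip force at its end, in the units of the state.
- env.state(): the state, without advancing time (a new reading comes with each control period).
- optics.read_camera(name): name is "scene" or "side" or "wrist"; returns a dict with "pixels" (400x640x3 uint8, blue, green, red), "mtx" (3x3 intrinsics, pixels), "dist" ([k1, k2, p1, p2, k3] as OpenCV has them; the pictures are not rectified), "view" (4x4, takes a point from world to camera coordinates). Camera axes: x right, y down, z forward; pixel columns grow to the right and rows downward; lengths in mm; the calibration is good to about 2 mm. A picture is of the moment at which its call begins. There is no depth.
- env.job_done(): hands the job in; it is judged then, once.
The state is a dict: "t": time; "joints": joint angles; "qvel": joint speeds; "tau": joint torques, N m; "eef_pos": TCP position; "tcp_rot": TCP orientation; "ft_force": force on the tool from outside, world axes, zero at the start; "moment": the same for the moment, N m; "opening": opening from 0.0 (shut) to 1.0 (fully open); "grip_force": force on a finger pad.
Only numpy, scipy, OpenCV 4.12 (cv2) and the standard library are available. Lean on these libraries where they do the work, as an engineer would, in place of code of your own. Each camera call takes 0.05 s, during which the arm holds its last target. There are 200 camera calls.

## Working session

There is one attempt and no reset: what is moved stays moved. The work goes in short steps, Python scripts to look and compute and a tool call to move; the robot and the scene stay as the last step left them, time stands still between calls to the robot, and variables do not carry over. Pictures are saved under pics/ and viewed, at most 10 in all, crops included, and the job is handed in when it is done.

Besides the shell and the picture viewer there is one more tool, called as name([rows], argument=value, ...), one row to a line, values as JSON. step_arm: Moves the arm, as the interface text tells. Its arguments: {"type":"object","properties":{"moves":{"type":"array"},"grip":{"type":"number"}},"required":["moves"]}

```bash
ls; mkdir -p pics
python3 - <<'E'
from cell import env, optics
import cv2,pickle
d={}
for n in("scene","side","wrist"):
    r=optics.read_camera(n); d[n]=r; cv2.imwrite(f"pics/{n}0.png",r["pixels"])
    print(n,r["mtx"].round(1).tolist(),r["dist"],r["view"].round(3).tolist())
pickle.dump(d,open("cams.pkl","wb"))
print(env.state(),env.grip_depth)
E
```

```text
pics
scene [[459.9, 0.0, 317.5], [0.0, 459.9, 198.2], [0.0, 0.0, 1.0]] [-0.00037576  0.          0.          0.          0.        ] [[0.204, 0.979, 0.013, -63.055], [0.757, -0.149, -0.636, -333.103], [-0.621, 0.14, -0.772, 1505.375], [0.0, 0.0, 0.0, 1.0]]
side [[441.2, 0.0, 318.2], [0.0, 441.2, 190.5], [0.0, 0.0, 1.0]] [-0.03402783  0.          0.          0.          0.        ] [[0.918, -0.395, 0.022, -530.659], [-0.24, -0.599, -0.764, 208.589], [0.315, 0.697, -0.645, 890.035], [0.0, 0.0, 0.0, 1.0]]
wrist [[356.1, 0.0, 321.2], [0.0, 356.1, 195.4], [0.0, 0.0, 1.0]] [-0.01950674  0.          0.          0.          0.        ] [[0.307, -0.952, -0.0, -625.193], [-0.911, -0.294, 0.29, -31.72], [-0.276, -0.089, -0.957, 390.201], [0.0, 0.0, 0.0, 1.0]]
{'t': 0.15, 'joints': array([-1.36361166e+00,  4.91424472e-01,  1.55927002e+00, -1.49311423e-05,
        1.09168376e+00, -1.05587271e-01]), 'qvel': array([-0.00010997, -0.00235789, -0.00263744,  0.00036559,  0.00035233,
       -0.00025118]), 'tau': array([ 2.09830294e-03, -6.12896633e+01, -2.58277255e+01,  6.92867464e-02,
        4.73688589e-02, -8.30855879e-05]), 'eef_pos': array([ 192.3048517 , -594.51862696,  214.20747074]), 'tcp_rot': array([-3.14081004e+00, -6.96237792e-05,  3.12778799e-01]), 'ft_force': array([-0.69234758,  1.09432157, -0.31408204]), 'moment': array([-0.02061602,  0.0343955 ,  0.02772201]), 'grip_force': 0.0, 'opening': 1.001467689794539} -18.8
```

View pics/scene0.png

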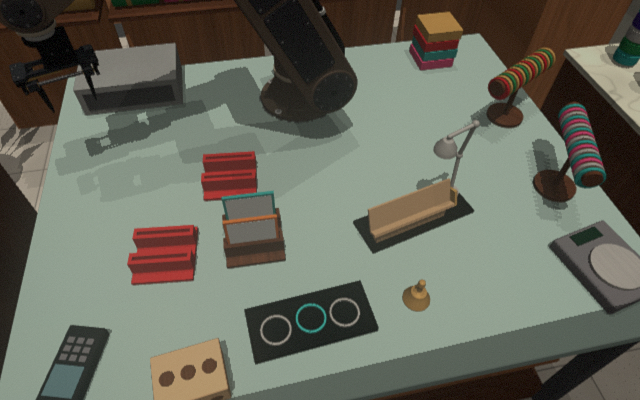

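View pics/side0.png

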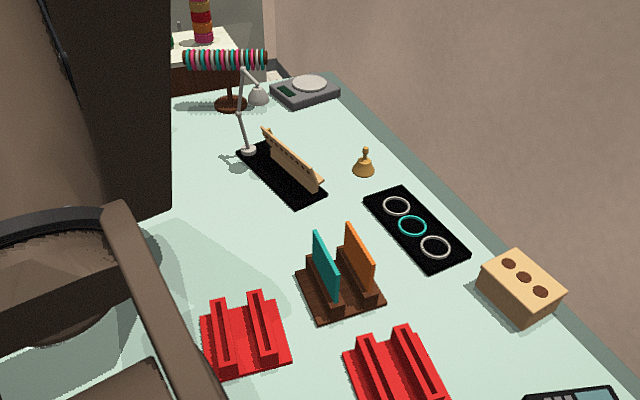

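The scene view shows the dark-wood rack at about (253,230) with the turquoise mirror in the rear slot and amber in front. The easel is at (413,213) and its lamp head at (447,148). The side view shows the turquoise mirror at (325,265) and the easel ledge at (293,165). I'll enlarge both areas.

Run:
```python
import cv2,pickle,numpy as np
d=pickle.load(open("cams.pkl","rb"))
def comp(name,regs,s):
    out=[]
    for n,x0,y0,w,h in regs:
        c=cv2.resize(d[n]["pixels"][y0:y0+h,x0:x0+w],None,fx=s,fy=s,interpolation=cv2.INTER_CUBIC)
        for x in range(-(-x0//10)*10,x0+w,10):
            X=int((x-x0)*s);cv2.line(c,(X,0),(X,6),(0,0,255),1);cv2.putText(c,str(x),(X,16),0,.33,(0,0,255),1)
        for y in range(-(-y0//10)*10,y0+h,10):
            Y=int((y-y0)*s);cv2.line(c,(0,Y),(6,Y),(0,0,255),1);cv2.putText(c,str(y),(8,Y+4),0,.33,(0,0,255),1)
        out.append(c)
    cv2.imwrite(name,np.hstack(out))
comp("pics/rack.png",[("scene",212,180,82,95),("side",290,212,105,95+0)],4.2)
comp("pics/easel.png",[("scene",348,115,132,140),("side",232,70,96,140)],3.5)
```

```text
(no output)
```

View pics/rack.png

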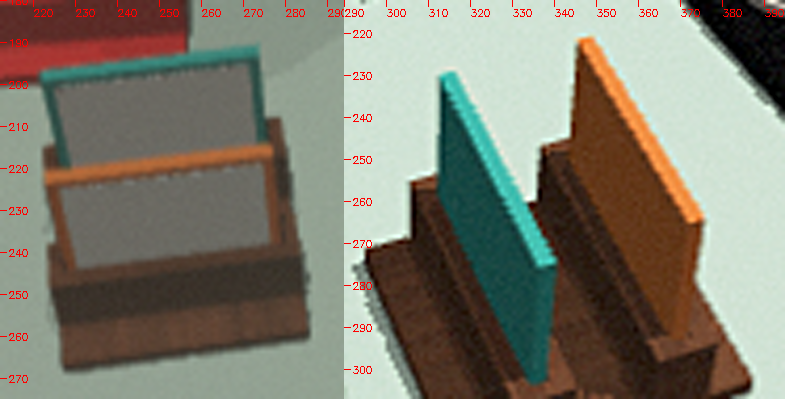

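View pics/easel.png

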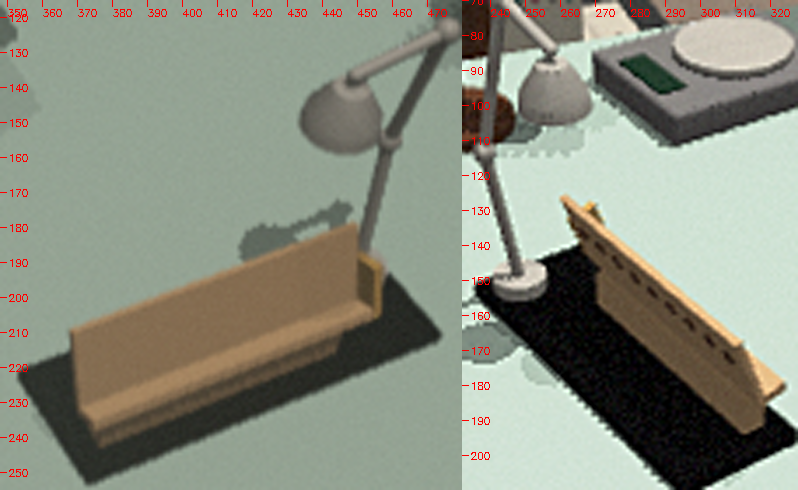

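The rack crop gives clean mirror top corners. Turquoise is at scene (222,197.5) and (273.5,191), and side (313,230) and (337,276). The easel crop gives the foot and the top corners of the back, at scene (368,209) and (450,179), and side (261,126) and (311,169). Next I fit the poses.

```bash
cat > h.py <<'E'
import cv2,pickle,numpy as np
from scipy.optimize import least_squares
from scipy.spatial.transform import Rotation as R
def proj(c,P):
    V=c["view"]
    return cv2.projectPoints(np.float64(P).reshape(-1,1,3),cv2.Rodrigues(V[:3,:3])[0],V[:3,3],c["mtx"],np.float64(c["dist"]))[0].reshape(-1,2)
def fit(obs,d,x0):
    def world(p,P): return np.float64(P)@R.from_euler("z",p[2]).as_matrix().T+[p[0],p[1],0]
    f=lambda p:np.concatenate([(proj(d[n],world(p,[P]))-uv).ravel() for n,P,uv in obs])
    s=least_squares(f,x0,x_scale=[100,100,1],loss="soft_l1"); return s.x,f(s.x).reshape(-1,2)
A=0.35
def l2e(x,y,z): # ledge->easel frame ; easel origin offset of ledge corner taken as x=0,y=0
    return [x*np.cos(A)-z*np.sin(A),y,55+x*np.sin(A)+z*np.cos(A)]
E
cat > m.py <<'E'
from h import *
d=pickle.load(open("cams.pkl","rb"))
np.set_printoptions(precision=2,suppress=True)
T=132
tq=[("scene",[-4,-60,T],(222.0,197.4)),("scene",[-4,60,T],(273.5,190.8)),("side",[-4,60,T],(313,229.9)),("side",[4,60,T],(316.3,229.1)),("side",[-4,-60,T],(336.8,275.8)),("side",[4,-60,T],(340.1,274.4))]
am=[("scene",[-4,-60,T],(222.5,221)),("scene",[-4,60,T],(276.5,214.8)),("side",[-4,60,T],(345.3,221.8)),("side",[-4,-60,T],(372,264.9)),("side",[4,-60,T],(375.1,263.7))]
for n,o in(("tq",tq),("am",am)):
    print(n,*fit(o,d,[450,-150,0]))
ft=[("scene",[-75,-120,12],(353.1,222.1)),("scene",[30,-120,0],(373.7,253.3)),("scene",[30,185,0],(474,211.3)),("side",[-75,185,12],(235.7,153.4)),("side",[-75,-120,0],(295.5,210)),("side",[30,-120,0],(327,193.5))]
bk=[("scene",l2e(-5,-115,62),(368.3,209.3)),("scene",l2e(-5,115,62),(449.7,178.7)),("side",l2e(-6,115,62),(260.9,126.3)),("side",l2e(-6,-115,62),(310.9,169.4)),("side",l2e(18,-115,0),(324.3,180.9))]
for n,o in(("foot",ft),("back",bk)): print(n,*fit(o,d,[550,150,.3]))
E
python3 m.py
```

```text
tq [ 500.98 -207.36   -0.04] [[-0.88 -0.35]
 [-0.42  0.17]
 [-0.39 -0.23]
 [ 0.15 -0.41]
 [-0.4  -0.36]
 [ 0.49 -0.18]]
am [ 570.45 -209.88   -0.05] [[-0.19 -0.15]
 [-0.03 -0.35]
 [ 0.09 -0.66]
 [-0.33  0.03]
 [ 0.55  0.08]]
foot [577.55 181.42   0.26] [[ 0.4  -1.06]
 [ 0.67  1.8 ]
 [-0.21  0.34]
 [-2.79 -2.77]
 [-0.23  1.77]
 [ 1.2   1.7 ]]
back [580.42 177.62   0.23] [[-1.1   0.49]
 [-0.28  0.98]
 [-0.41 -0.21]
 [-0.77 -0.43]
 [ 0.02 -1.99]]
```

step_arm([
  {"tx": 34,"ty": -22.8,"roll": -0.11},
  {"tx": 68,"ty": -45.6,"roll": -0.22},
  {"tx": 102,"ty": -68.4,"roll": -0.33},
  {"tx": 136,"ty": -91,"roll": -0.44},
  {"tx": 170,"ty": -114,"roll": -0.55},
  {"tx": 204,"ty": -136.8,"roll": -0.66},
  {"tx": 238,"ty": -159.6,"roll": -0.77},
  {"tx": 272,"ty": -182,"roll": -0.88},
  {"tx": 306,"ty": -205,"roll": -0.98},
  {"tx": 340,"ty": -228,"roll": -1.08},
  {"tx": 374,"ty": -250.8,"roll": -1.16},
  {"tx": 408,"ty": -270,"roll": -1.216},
], grip=50)

```text
validation failed for argument at $.mo...
```

step_arm([
  {"tx": 34.0,"ty": -22.8,"tz": 0.0,"roll": -0.11},
  {"tx": 68.0,"ty": -45.6,"tz": 0.0,"roll": -0.22},
  {"tx": 102.0,"ty": -68.4,"tz": 0.0,"roll": -0.33},
  {"tx": 136.0,"ty": -91.0,"tz": 0.0,"roll": -0.44},
  {"tx": 170.0,"ty": -114.0,"tz": 0.0,"roll": -0.55},
  {"tx": 204.0,"ty": -136.8,"tz": 0.0,"roll": -0.66},
  {"tx": 238.0,"ty": -159.6,"tz": 0.0,"roll": -0.77},
  {"tx": 272.0,"ty": -182.0,"tz": 0.0,"roll": -0.88},
  {"tx": 306.0,"ty": -205.0,"tz": 0.0,"roll": -0.98},
  {"tx": 340.0,"ty": -228.0,"tz": 0.0,"roll": -1.08},
  {"tx": 374.0,"ty": -250.8,"tz": 0.0,"roll": -1.16},
  {"tx": 408.0,"ty": -270.0,"tz": 0.0,"roll": -1.216},
], grip=50)

```text
t: 1.15
eef_pos: [498.2, -210.0, 214.7]
tcp_rot: [-3.141, -0.0, 1.533]
ft_force: [1.2, -0.7, 0.8]
opening: 0.529
grip_force: 0.0
```

Run:
```python
from cell import env, optics
from h import *
r=optics.read_camera("wrist"); pickle.dump(r,open("w1.pkl","wb"))
cv2.imwrite("pics/w1.png",r["pixels"])
s=env.state(); print(s["eef_pos"],s["tcp_rot"],s["joints"])
V=r["view"];C=-V[:3,:3].T@V[:3,3]
print("cam in tool",R.from_euler("xyz",s["tcp_rot"]).as_matrix().T@(C-s["eef_pos"]))
Z=R.from_euler("z",-.042).as_matrix()
for P in([-4,-60,132],[-4,60,132],[4,60,132],[4,-60,132]): print(P,proj(r,Z@P+[501,-207.4,0]))
```

```text
[ 501.76453936 -206.28619975  214.70303776] [ 3.14017978e+00 -1.02725410e-03  1.53873840e+00] [-0.51261884  0.37362283  1.7621459   0.00185272  1.00504673 -0.48155273]
cam in tool [  77.6819667    -2.25994757 -168.1528254 ]
[-4, -60, 132] [[319.29851198 271.59733997]]
[-4, 60, 132] [[319.63168004 115.98381215]]
[4, 60, 132] [[331.2203516  116.02752965]]
[4, -60, 132] [[329.45184196 271.63653768]]
```

View pics/w1.png

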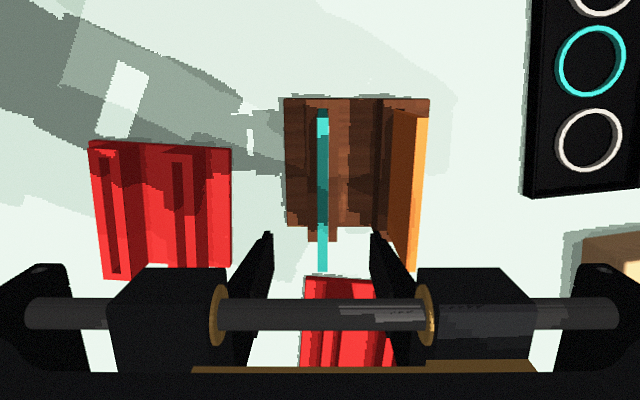

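The wrist view shows the turquoise mirror's top edge as a vertical strip at columns 316–328, rows 110–272. The fingers straddle it, at about 262 and 380. The strip sits about 2 px left of prediction, so the mirror is at x≈499.5. I'll let the arm settle and check.

step_arm([
  {"tx": 0.0,"ty": 0.0,"tz": 10.0,"roll": 0.0},
  {"tx": 0.0,"ty": 0.0,"tz": 20.0,"roll": 0.0},
  {"tx": 0.0,"ty": 0.0,"tz": 20.0,"roll": 0.0},
  {"tx": 0.0,"ty": 0.0,"tz": 20.0,"roll": 0.0},
])

```text
t: 1.53
eef_pos: [496.5, -213.0, 193.7]
tcp_rot: [-3.14, -0.001, 1.527]
ft_force: [0.5, 0.5, 0.4]
opening: 0.525
grip_force: 0.0
```

Run:
```python
from cell import env
s=env.state(); print(s["eef_pos"],s["tcp_rot"],s["qvel"])
```

```text
[ 496.46576033 -213.03302237  193.6944413 ] [-3.13974977e+00 -7.67654317e-04  1.52677552e+00] [-0.00303555 -0.01558098 -0.01871306  0.00189597  0.00923105  0.00075577]
```

Run:
```python
from cell import env, optics
from h import *
r=optics.read_camera("wrist")
h=cv2.cvtColor(r["pixels"],cv2.COLOR_BGR2HSV)
m=cv2.inRange(h,(82,120,60),(98,255,255)); m[:,420:]=0
n,l,st,c=cv2.connectedComponentsWithStats(m); print(st[1:][st[1:,4]>100])
for y in range(80,300,20):
    x=np.where(m[y])[0]; 
    if len(x):print(y,x.min(),x.max())
for P in([-4,-60,132],[-4,60,132],[4,60,132],[4,-60,132]): print(P,proj(r,R.from_euler("z",-.042).as_matrix()@P+[501,-207.4,0]))
s=env.state();print(s["eef_pos"],s["tcp_rot"])
```

```text
[[ 318  107   13  176 1948]]
120 318 330
140 319 330
160 319 330
180 319 330
200 320 329
220 320 329
240 320 329
260 320 329
280 320 329
[-4, -60, 132] [[321.94132011 282.12188494]]
[-4, 60, 132] [[321.44843399 113.61179081]]
[4, 60, 132] [[334.11630464 113.57554788]]
[4, -60, 132] [[332.9148237  282.10821381]]
[ 496.73348257 -213.19887128  194.26530912] [-3.14071504e+00 -3.13342549e-04  1.52666606e+00]
```

step_arm([
  {"tx": 5.9,"ty": 2.4,"tz": 5.0,"roll": -0.005},
  {"tx": 5.9,"ty": 2.4,"tz": 20.0,"roll": -0.005},
  {"tx": 5.9,"ty": 2.4,"tz": 35.0,"roll": -0.005},
  {"tx": 5.9,"ty": 2.4,"tz": 50.0,"roll": -0.005},
  {"tx": 5.9,"ty": 2.4,"tz": 65.0,"roll": -0.005},
  {"tx": 5.9,"ty": 2.4,"tz": 80.0,"roll": -0.005},
  {"tx": 5.9,"ty": 2.4,"tz": 90.0,"roll": -0.005},
  {"tx": 5.9,"ty": 2.4,"tz": 90.0,"roll": -0.005},
  {"tx": 5.9,"ty": 2.4,"tz": 90.0,"roll": -0.005},
], grip=40)

```text
t: 2.33
eef_pos: [500.0, -206.6, 104.6]
tcp_rot: [-3.141, -0.0, 1.533]
ft_force: [0.3, -1.0, 0.5]
opening: 0.419
grip_force: 0.0
```

step_arm([
  {"tx": 0.0,"ty": 0.0,"tz": 0.0,"roll": 0.0},
  {"tx": 0.0,"ty": 0.0,"tz": 0.0,"roll": 0.0},
  {"tx": 0.0,"ty": 0.0,"tz": 0.0,"roll": 0.0},
  {"tx": 0.0,"ty": 0.0,"tz": 0.0,"roll": 0.0},
  {"tx": 0.0,"ty": 0.0,"tz": 0.0,"roll": 0.0},
  {"tx": 0.0,"ty": 0.0,"tz": 0.0,"roll": 0.0},
  {"tx": 0.0,"ty": 0.0,"tz": 0.0,"roll": 0.0},
  {"tx": 0.0,"ty": 0.0,"tz": 0.0,"roll": 0.0},
], grip=2)

```text
t: 3.0
eef_pos: [499.9, -206.5, 104.9]
tcp_rot: [-3.141, 0.0, 1.534]
ft_force: [-1.8, 0.2, 4.7]
opening: 0.077
grip_force: 30.0
```

step_arm([
  {"tx": 0.0,"ty": 0.0,"tz": -6.0,"roll": 0.0},
  {"tx": 0.0,"ty": 0.0,"tz": -16.0,"roll": 0.0},
  {"tx": 0.0,"ty": 0.0,"tz": -28.0,"roll": 0.0},
  {"tx": 0.0,"ty": 0.0,"tz": -40.0,"roll": 0.0},
  {"tx": 0.0,"ty": 0.0,"tz": -52.0,"roll": 0.0},
  {"tx": 0.0,"ty": 0.0,"tz": -66.0,"roll": 0.0},
  {"tx": 0.0,"ty": 0.0,"tz": -80.0,"roll": 0.0},
  {"tx": 0.0,"ty": 0.0,"tz": -94.0,"roll": 0.0},
  {"tx": 0.0,"ty": 0.0,"tz": -108.0,"roll": 0.0},
  {"tx": 0.0,"ty": 0.0,"tz": -120.0,"roll": 0.0},
  {"tx": 0.0,"ty": 0.0,"tz": -130.0,"roll": 0.0},
  {"tx": 0.0,"ty": 0.0,"tz": -130.0,"roll": 0.0},
])

```text
t: 4.0
eef_pos: [500.7, -206.7, 236.9]
tcp_rot: [3.139, 0.002, 1.534]
ft_force: [0.9, -0.3, -2.3]
opening: 0.082
grip_force: 30.0
```

step_arm([
  {"tx": 12.0,"ty": 4.0,"tz": 0.0,"roll": -0.015},
  {"tx": 36.0,"ty": 13.0,"tz": 0.0,"roll": -0.04},
  {"tx": 62.0,"ty": 22.0,"tz": 0.0,"roll": -0.07},
  {"tx": 88.0,"ty": 31.0,"tz": 0.0,"roll": -0.1},
  {"tx": 114.0,"ty": 40.0,"tz": 0.0,"roll": -0.13},
  {"tx": 140.0,"ty": 50.0,"tz": 0.0,"roll": -0.16},
  {"tx": 166.0,"ty": 59.0,"tz": 0.0,"roll": -0.19},
  {"tx": 190.0,"ty": 68.0,"tz": 0.0,"roll": -0.22},
  {"tx": 212.0,"ty": 76.0,"tz": 0.0,"roll": -0.245},
  {"tx": 230.0,"ty": 82.0,"tz": 0.0,"roll": -0.265},
  {"tx": 243.0,"ty": 87.0,"tz": 0.0,"roll": -0.275},
  {"tx": 250.0,"ty": 89.0,"tz": 0.0,"roll": -0.28},
])

```text
t: 5.0
eef_pos: [598.5, 42.0, 233.8]
tcp_rot: [-3.141, -0.0, 1.816]
ft_force: [-0.7, -0.5, -3.6]
opening: 0.079
grip_force: 30.0
```

step_arm([
  {"tx": 0.0,"ty": 0.0,"tz": 0.0,"roll": 0.0},
  {"tx": 0.0,"ty": 0.0,"tz": 0.0,"roll": 0.0},
  {"tx": 0.0,"ty": 0.0,"tz": 0.0,"roll": 0.0},
])

```text
t: 5.25
eef_pos: [598.0, 39.3, 234.5]
tcp_rot: [-3.141, 0.0, 1.813]
ft_force: [0.7, -1.0, -3.3]
opening: 0.086
grip_force: 30.0
```

Run:
```python
from cell import env, optics
from h import *
r=optics.read_camera("wrist"); pickle.dump(r,open("w2.pkl","wb"))
s=env.state();print(s["eef_pos"],s["tcp_rot"],s["ft_force"])
x0,y0,w,h,k=130,0,400,290,2.0
c=cv2.resize(r["pixels"][y0:y0+h,x0:x0+w],None,fx=k,fy=k,interpolation=cv2.INTER_CUBIC)
for x in range(x0,x0+w,20):
    cv2.line(c,(int((x-x0)*k),0),(int((x-x0)*k),6),(0,0,255),1);cv2.putText(c,str(x),(int((x-x0)*k),16),0,.33,(0,0,255),1)
for y in range(y0,y0+h,20):
    cv2.line(c,(0,int((y-y0)*k)),(6,int((y-y0)*k)),(0,0,255),1);cv2.putText(c,str(y),(8,int((y-y0)*k)+4),0,.33,(0,0,255),1)
cv2.imwrite("pics/w2.png",c)
```

```text
[598.0362173   39.21439323 234.59338706] [-3.14134466e+00  1.59545921e-04  1.81257054e+00] [-1.47321799  0.24769423 -3.62837312]
```

View pics/w2.png

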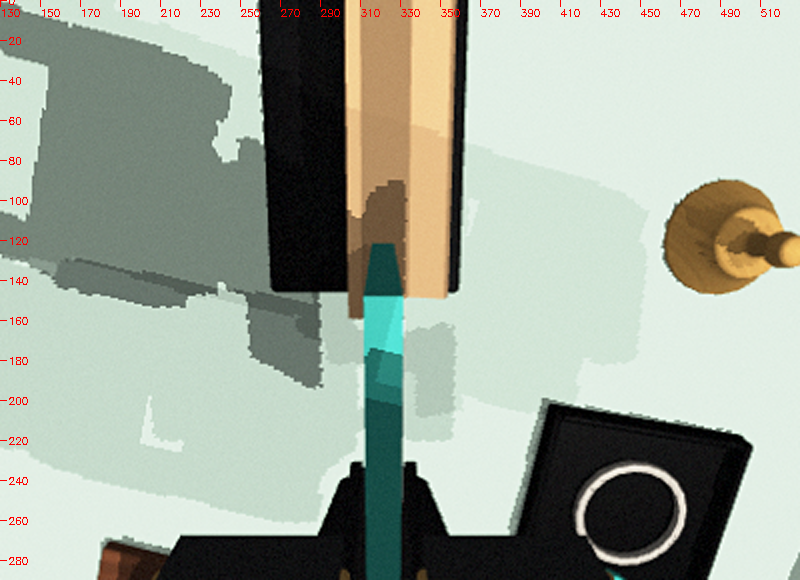

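The wrist view shows the ledge parallel to the held mirror. The ledge front corner is at (353.5,148.5) and the near rear corner of the back's top at (304.5,159). The inner corner is at (335,0). The bottom of the mirror's end face spans (315–327.5, 122), and the face is still turned towards +x.

```bash
cat > f.py <<'E'
from h import *
np.set_printoptions(precision=2,suppress=True)
d=pickle.load(open("cams.pkl","rb")); w=pickle.load(open("w2.pkl","rb"))
tcp=np.array([598.04,39.21,234.6]); psi=1.8126
bk=[("scene",(-5,-115,62),(368.3,209.3)),("scene",(-5,115,62),(449.7,178.7)),("side",(-6,115,62),(260.9,126.3)),("side",(-6,-115,62),(310.9,169.4))]
def W(p,x,y,z): return R.from_euler("z",p[2]).as_matrix()@l2e(x,y,z)+[p[0],p[1],0]
def f(p,ext):
    o=[]
    if ext:
        for n,P,uv in bk:o+=list(proj(d[n],W(p,*P))[0]-uv)
    k=2
    o+=list(k/2*(proj(w,W(p,-6,-115,62))[0]-(304.5,159)))+list(k/2*(proj(w,W(p,18,-115,0))[0]-(353.5,148.5)))
    for P,c in(((-6,62),302.5),((0,62),311.5),((0,0),335),((18,0),357.5)):
        a,b=proj(w,[W(p,P[0],-115,P[1]),W(p,P[0],40,P[1])]); t=a[1]/(a[1]-b[1]); o.append(a[0]+t*(b[0]-a[0])-c)
    return np.array(o)
for e in(0,1):
    s=least_squares(f,[580,178,.24],x_scale=[100,100,1],args=(e,)); print(s.x,s.fun)
# mirror bottom +y end face, as if held exactly on the tool axis; tool x = ledge +y-ish
T=R.from_euler("z",psi).as_matrix()
for off in(-4,4): print(proj(w,T@[60,-off,0]+tcp+[0,0,-92.9]), proj(w,T@[60,-off,0]+tcp+[0,0,27.1]))
E
python3 f.py
```

```text
[577.35 178.42   0.24] [ 0.65 -0.28 -0.57  0.3   0.46 -0.99  1.58 -1.09]
[577.61 178.38   0.24] [-0.91  0.05 -0.92 -0.3  -1.94  0.1  -1.35 -0.51  0.56 -0.25 -0.64  0.45
  0.8  -0.65  1.91 -0.77]
[[315.9  118.96]] [[310.9  144.23]]
[[327.02 118.96]] [[331.07 144.22]]
```

step_arm([
  {"tx": 8.0,"ty": 2.0,"tz": 0.0,"roll": 0.0},
  {"tx": 24.0,"ty": 6.0,"tz": 0.0,"roll": 0.0},
  {"tx": 44.0,"ty": 11.0,"tz": 0.0,"roll": 0.0},
  {"tx": 64.0,"ty": 15.0,"tz": 0.0,"roll": 0.0},
  {"tx": 80.0,"ty": 18.5,"tz": 0.0,"roll": 0.0},
  {"tx": 89.0,"ty": 20.3,"tz": 0.0,"roll": 0.0},
  {"tx": 92.0,"ty": 20.3,"tz": 6.0,"roll": 0.0},
  {"tx": 92.0,"ty": 20.3,"tz": 20.0,"roll": 0.0},
  {"tx": 92.0,"ty": 20.3,"tz": 38.0,"roll": 0.0},
  {"tx": 92.0,"ty": 20.3,"tz": 56.0,"roll": 0.0},
  {"tx": 92.0,"ty": 20.3,"tz": 70.0,"roll": 0.0},
  {"tx": 92.0,"ty": 20.3,"tz": 76.0,"roll": 0.0},
])

```text
t: 6.3
eef_pos: [595.1, 133.4, 156.3]
tcp_rot: [-3.139, -0.0, 1.813]
ft_force: [0.0, 0.0, -2.7]
opening: 0.083
grip_force: 30.0
```

step_arm([
  {"tx": 0.0,"ty": 0.0,"tz": 0.0,"roll": 0.0},
  {"tx": 0.0,"ty": 0.0,"tz": 0.0,"roll": 0.0},
  {"tx": 0.0,"ty": 0.0,"tz": 0.0,"roll": 0.0},
  {"tx": 0.0,"ty": 0.0,"tz": 0.0,"roll": 0.0},
])

```text
t: 6.63
eef_pos: [596.3, 134.2, 159.6]
tcp_rot: [3.14, 0.0, 1.814]
ft_force: [0.2, -0.3, -3.5]
opening: 0.08
grip_force: 30.0
```

```bash
cat > st.py <<'E'
from cell import env, optics
from h import *
s=env.state();p=s["eef_pos"];a=0.24
print(s["t"],p.round(2),s["tcp_rot"].round(4),s["ft_force"].round(1))
print("tcp in easel",(R.from_euler("z",-a).as_matrix()@(p-[577.5,178.4,0])).round(1),"joints",s["joints"].round(2))
E
python3 st.py
python3 - <<'E'
from cell import env, optics
from h import *
a=[]
for n,x0,y0,w,h in(("scene",348,115,132,130),("side",232,70,100,130)):
    r=optics.read_camera(n); a.append(cv2.resize(r["pixels"][y0:y0+h,x0:x0+w],None,fx=3.4,fy=3.4,interpolation=cv2.INTER_CUBIC))
cv2.imwrite("pics/p1.png",np.hstack(a))
E
```

```text
6.6333 [596.27 134.19 159.56] [3.1400e+00 3.0000e-04 1.8137e+00] [ 0.2 -0.3 -3.5]
tcp in easel [  7.7 -47.4 159.6] joints [ 0.11  0.53  1.66 -0.    0.96 -0.13]
```

View pics/p1.png

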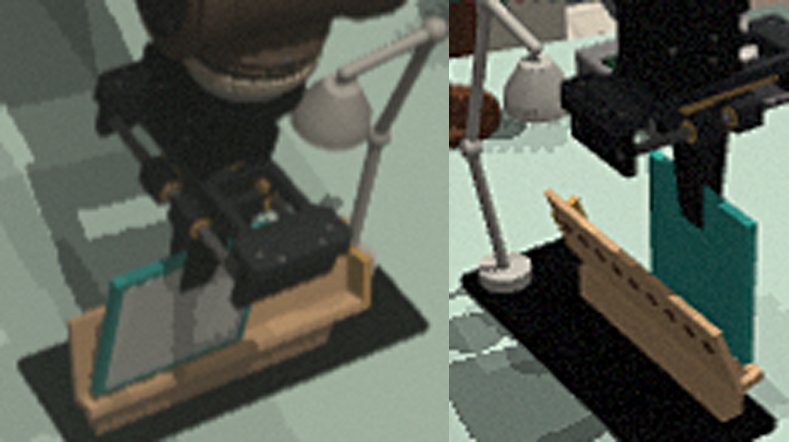

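The view shows the mirror upright just over the free end of the ledge, parallel to the back and clear of the lamp. Now I lower it gently.

step_arm([
  {"tx": 0.0,"ty": 0.0,"tz": 2.0,"roll": 0.0},
  {"tx": 0.0,"ty": 0.0,"tz": 4.0,"roll": 0.0},
  {"tx": 0.0,"ty": 0.0,"tz": 6.0,"roll": 0.0},
  {"tx": 0.0,"ty": 0.0,"tz": 7.5,"roll": 0.0},
  {"tx": 0.0,"ty": 0.0,"tz": 8.5,"roll": 0.0},
  {"tx": 0.0,"ty": 0.0,"tz": 9.0,"roll": 0.0},
  {"tx": 0.0,"ty": 0.0,"tz": 9.0,"roll": 0.0},
  {"tx": 0.0,"ty": 0.0,"tz": 9.0,"roll": 0.0},
])

```text
t: 7.4
eef_pos: [596.3, 134.5, 152.0]
tcp_rot: [3.139, 0.0, 1.814]
ft_force: [-4.7, 0.0, 19.1]
opening: 0.084
grip_force: 30.0
```

step_arm([
  {"tx": 0.0,"ty": 0.0,"tz": 0.5,"roll": 0.0},
  {"tx": 0.0,"ty": 0.0,"tz": 1.0,"roll": 0.0},
  {"tx": 0.0,"ty": 0.0,"tz": 1.0,"roll": 0.0},
  {"tx": 0.0,"ty": 0.0,"tz": 1.0,"roll": 0.0},
])

```text
t: 7.73
eef_pos: [596.7, 134.6, 151.9]
tcp_rot: [3.138, 0.001, 1.814]
ft_force: [-6.1, 0.5, 26.3]
opening: 0.084
grip_force: 30.1
```

step_arm([
  {"tx": 0.0,"ty": 0.0,"tz": -1.0,"roll": 0.0},
  {"tx": 0.0,"ty": 0.0,"tz": -2.0,"roll": 0.0},
  {"tx": 0.0,"ty": 0.0,"tz": -3.0,"roll": 0.0},
  {"tx": 0.0,"ty": 0.0,"tz": -3.0,"roll": 0.0},
  {"tx": 0.0,"ty": 0.0,"tz": -3.0,"roll": 0.0},
])

```text
t: 8.15
eef_pos: [596.0, 134.4, 152.1]
tcp_rot: [3.141, 0.0, 1.814]
ft_force: [-2.3, -0.3, 6.6]
opening: 0.081
grip_force: 30.0
```

step_arm([
  {"tx": 0.0,"ty": 0.0,"tz": -1.5,"roll": 0.0},
  {"tx": 0.0,"ty": -1.0,"tz": -2.0,"roll": 0.0},
  {"tx": 0.0,"ty": -2.5,"tz": -2.0,"roll": 0.0},
  {"tx": 0.0,"ty": -3.9,"tz": -1.5,"roll": 0.0},
  {"tx": 0.0,"ty": -3.9,"tz": -0.5,"roll": 0.0},
  {"tx": 0.0,"ty": -3.9,"tz": 0.5,"roll": 0.0},
  {"tx": 0.0,"ty": -3.9,"tz": 1.0,"roll": 0.0},
  {"tx": 0.0,"ty": -3.9,"tz": 1.0,"roll": 0.0},
  {"tx": 0.0,"ty": -3.9,"tz": 1.0,"roll": 0.0},
])

```text
t: 8.9
eef_pos: [592.1, 133.4, 150.7]
tcp_rot: [3.142, 0.0, 1.814]
ft_force: [-1.4, -0.3, 0.1]
opening: 0.078
grip_force: 30.0
```

```bash
python3 st.py
```

```text
8.9 [592.08 133.35 150.73] [3.1416e+00 1.0000e-04 1.8138e+00] [-1.4 -0.3  0.1]
tcp in easel [  3.5 -47.2 150.7] joints [ 0.11  0.53  1.67 -0.    0.93 -0.13]
```

step_arm([
  {"tx": 0.0,"ty": 0.0,"tz": 0.0,"roll": 0.0},
  {"tx": 0.0,"ty": 0.0,"tz": 0.0,"roll": 0.0},
  {"tx": 0.0,"ty": 0.0,"tz": 0.0,"roll": 0.0},
], grip=14)

```text
t: 9.15
eef_pos: [592.3, 133.3, 150.7]
tcp_rot: [3.141, 0.0, 1.814]
ft_force: [-0.5, 0.5, -0.1]
opening: 0.147
grip_force: 0.1
```

step_arm([
  {"tx": 0.0,"ty": 0.0,"tz": 0.0,"roll": 0.0},
  {"tx": 0.0,"ty": 0.0,"tz": 0.0,"roll": 0.0},
  {"tx": 0.0,"ty": 0.0,"tz": 0.0,"roll": 0.0},
  {"tx": 0.0,"ty": -1.0,"tz": 0.0,"roll": 0.0},
  {"tx": 0.0,"ty": -3.0,"tz": 0.0,"roll": 0.0},
  {"tx": 0.0,"ty": -5.5,"tz": 0.0,"roll": 0.0},
  {"tx": 0.0,"ty": -8.0,"tz": 0.0,"roll": 0.0},
  {"tx": 0.0,"ty": -10.5,"tz": 0.0,"roll": 0.0},
  {"tx": 0.0,"ty": -13.0,"tz": 0.0,"roll": 0.0},
  {"tx": 0.0,"ty": -15.5,"tz": 0.0,"roll": 0.0},
  {"tx": 0.0,"ty": -18.0,"tz": 0.0,"roll": 0.0},
], grip=26)

```text
t: 10.07
eef_pos: [574.3, 128.9, 150.6]
tcp_rot: [-3.142, 0.0, 1.814]
ft_force: [-0.8, 0.2, 0.3]
opening: 0.27
grip_force: 0.2
```

step_arm([
  {"tx": 0.0,"ty": -2.0,"tz": 0.0,"roll": 0.0},
  {"tx": 0.0,"ty": -4.0,"tz": 0.0,"roll": 0.0},
  {"tx": 0.0,"ty": -6.0,"tz": 0.0,"roll": 0.0},
  {"tx": 0.0,"ty": -8.0,"tz": 0.0,"roll": 0.0},
  {"tx": 0.0,"ty": -10.0,"tz": 0.0,"roll": 0.0},
  {"tx": 0.0,"ty": -12.0,"tz": 0.0,"roll": 0.0},
  {"tx": 0.0,"ty": -14.0,"tz": 0.0,"roll": 0.0},
  {"tx": 0.0,"ty": -16.0,"tz": 0.0,"roll": 0.0},
  {"tx": 0.0,"ty": -18.0,"tz": 0.0,"roll": 0.0},
  {"tx": 0.0,"ty": -18.0,"tz": 0.0,"roll": 0.0},
  {"tx": 0.0,"ty": -18.0,"tz": 0.0,"roll": 0.0},
])

```text
t: 10.98
eef_pos: [557.2, 124.7, 150.7]
tcp_rot: [3.141, 0.0, 1.814]
ft_force: [-0.4, 0.8, -0.5]
opening: 0.273
grip_force: 0.0
```

```bash
python3 st.py
python3 - <<'E'
from cell import env, optics
from h import *
a=[]
for n,x0,y0,w,h in(("scene",348,115,132,130),("side",232,70,100,130)):
    r=optics.read_camera(n); a.append(cv2.resize(r["pixels"][y0:y0+h,x0:x0+w],None,fx=3.4,fy=3.4,interpolation=cv2.INTER_CUBIC))
cv2.imwrite("pics/p2.png",np.hstack(a))
E
```

```text
10.9833 [557.2  124.65 150.72] [3.1413e+00 1.0000e-04 1.8137e+00] [-0.4  0.8 -0.5]
tcp in easel [-32.5 -47.4 150.7] joints [ 0.1   0.49  1.76 -0.    0.89 -0.14]
```

View pics/p2.png

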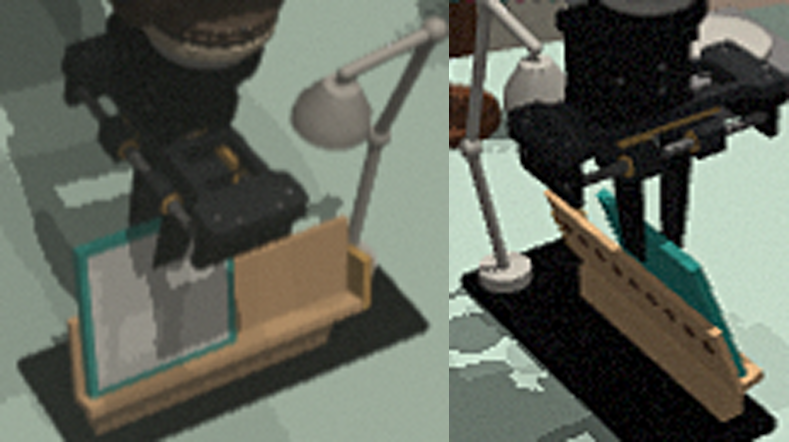

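The view shows the mirror leaning on the back at the free end with its silvered face forward and the fingers clear on both sides. Next I lift off and go round to the trailing edge.

step_arm([
  {"tx": 0.0,"ty": 0.0,"tz": -5.0,"roll": 0.0},
  {"tx": 0.0,"ty": 0.0,"tz": -15.0,"roll": 0.0},
  {"tx": 0.0,"ty": 0.0,"tz": -28.0,"roll": 0.0},
  {"tx": 0.0,"ty": 0.0,"tz": -41.0,"roll": 0.0},
  {"tx": -4.0,"ty": 1.0,"tz": -52.0,"roll": 0.0},
  {"tx": -14.0,"ty": 4.0,"tz": -58.0,"roll": 0.0},
  {"tx": -30.0,"ty": 8.0,"tz": -60.0,"roll": 0.0},
  {"tx": -48.0,"ty": 12.0,"tz": -60.0,"roll": 0.0},
  {"tx": -66.0,"ty": 16.0,"tz": -60.0,"roll": 0.0},
  {"tx": -80.0,"ty": 20.0,"tz": -60.0,"roll": 0.0},
  {"tx": -87.0,"ty": 21.5,"tz": -60.0,"roll": 0.0},
  {"tx": -88.0,"ty": 21.5,"tz": -60.0,"roll": 0.0},
])

```text
t: 12.08
eef_pos: [599.8, 43.1, 210.5]
tcp_rot: [-3.141, 0.0, 1.812]
ft_force: [-0.5, 0.8, -1.0]
opening: 0.272
grip_force: 0.0
```

step_arm([
  {"tx": 0.0,"ty": 0.0,"tz": 5.0,"roll": 0.0},
  {"tx": 0.0,"ty": 0.0,"tz": 18.0,"roll": 0.0},
  {"tx": 0.0,"ty": 0.0,"tz": 34.0,"roll": 0.0},
  {"tx": 0.0,"ty": 0.0,"tz": 52.0,"roll": 0.0},
  {"tx": 0.0,"ty": 0.0,"tz": 70.0,"roll": 0.0},
  {"tx": 0.0,"ty": 0.0,"tz": 84.0,"roll": 0.0},
  {"tx": 0.0,"ty": 0.0,"tz": 92.0,"roll": 0.0},
  {"tx": 0.0,"ty": 0.0,"tz": 92.5,"roll": 0.0},
  {"tx": 0.0,"ty": 0.0,"tz": 92.5,"roll": 0.0},
  {"tx": 0.0,"ty": 0.0,"tz": 92.5,"roll": 0.0},
], grip=0)

```text
t: 12.92
eef_pos: [599.5, 44.7, 118.9]
tcp_rot: [3.141, 0.0, 1.814]
ft_force: [0.0, -0.3, -0.2]
opening: 0.007
grip_force: 0.0
```

```bash
python3 st.py
python3 - <<'E'
from cell import env, optics
from h import *
a=[]
for n,x0,y0,w,h in(("scene",348,115,132,130),("side",232,70,100,130)):
    r=optics.read_camera(n); a.append(cv2.resize(r["pixels"][y0:y0+h,x0:x0+w],None,fx=3.4,fy=3.4,interpolation=cv2.INTER_CUBIC))
cv2.imwrite("pics/p3.png",np.hstack(a))
E
```

```text
12.9167 [599.5   44.71 118.91] [3.1405e+00 4.0000e-04 1.8141e+00] [ 0.  -0.3 -0.2]
tcp in easel [ -10.4 -135.1  118.9] joints [-0.04  0.57  1.72 -0.    0.86 -0.28]
```

View pics/p3.png

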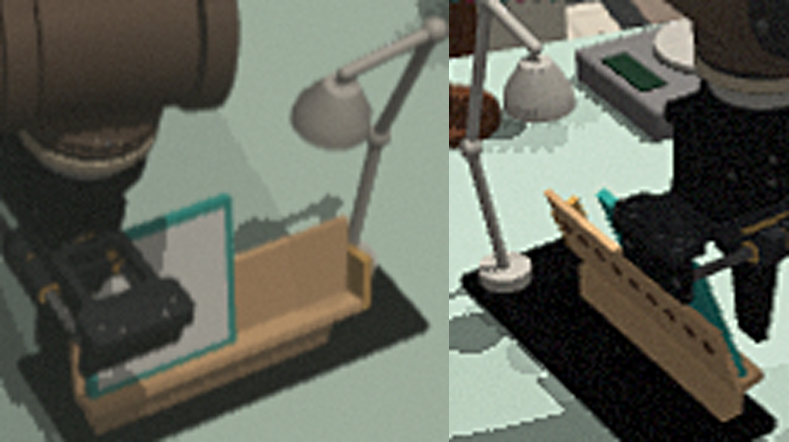

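The view shows the closed fingers beside the free end, level with the upper part of the mirror's trailing edge. The body is above the mirror and far from the lamp. Pushing in stages.

step_arm([
  {"tx": 4.0,"ty": 0.0,"tz": 0.0,"roll": 0.0},
  {"tx": 9.0,"ty": 0.0,"tz": 0.0,"roll": 0.0},
  {"tx": 13.0,"ty": 0.0,"tz": 0.0,"roll": 0.0},
  {"tx": 16.0,"ty": 0.0,"tz": 0.0,"roll": 0.0},
  {"tx": 18.0,"ty": 0.0,"tz": 0.0,"roll": 0.0},
  {"tx": 20.0,"ty": 0.0,"tz": 0.0,"roll": 0.0},
  {"tx": 22.0,"ty": 0.0,"tz": 0.0,"roll": 0.0},
  {"tx": 24.0,"ty": 0.0,"tz": 0.0,"roll": 0.0},
  {"tx": 27.0,"ty": 0.0,"tz": 0.0,"roll": 0.0},
  {"tx": 30.0,"ty": 0.0,"tz": 0.0,"roll": 0.0},
  {"tx": 33.0,"ty": 0.0,"tz": 0.0,"roll": 0.0},
  {"tx": 36.0,"ty": 0.0,"tz": 0.0,"roll": 0.0},
])

```text
t: 14.02
eef_pos: [590.5, 79.6, 118.1]
tcp_rot: [3.142, 0.0, 1.814]
ft_force: [-0.4, -0.5, 0.2]
opening: 0.004
grip_force: 0.1
```

step_arm([
  {"tx": 3.0,"ty": 0.0,"tz": 0.0,"roll": 0.0},
  {"tx": 6.0,"ty": 0.0,"tz": 0.0,"roll": 0.0},
  {"tx": 9.0,"ty": 0.0,"tz": 0.0,"roll": 0.0},
  {"tx": 12.0,"ty": 0.0,"tz": 0.0,"roll": 0.0},
  {"tx": 15.0,"ty": 0.0,"tz": 0.0,"roll": 0.0},
  {"tx": 18.0,"ty": 0.0,"tz": 0.0,"roll": 0.0},
  {"tx": 21.0,"ty": 0.0,"tz": 0.0,"roll": 0.0},
  {"tx": 24.0,"ty": 0.0,"tz": 0.0,"roll": 0.0},
  {"tx": 27.0,"ty": 0.0,"tz": 0.0,"roll": 0.0},
  {"tx": 30.0,"ty": 0.0,"tz": 0.0,"roll": 0.0},
  {"tx": 33.0,"ty": 0.0,"tz": 0.0,"roll": 0.0},
  {"tx": 36.0,"ty": 0.0,"tz": 0.0,"roll": 0.0},
])

```text
t: 15.02
eef_pos: [581.9, 114.6, 118.1]
tcp_rot: [3.141, 0.0, 1.814]
ft_force: [0.7, -0.6, 0.4]
opening: 0.003
grip_force: 0.3
```

```bash
python3 st.py
python3 - <<'E'
from cell import env, optics
from h import *
a=[]
for n,x0,y0,w,h in(("scene",348,115,132,130),("side",232,70,100,130)):
    r=optics.read_camera(n); a.append(cv2.resize(r["pixels"][y0:y0+h,x0:x0+w],None,fx=3.4,fy=3.4,interpolation=cv2.INTER_CUBIC))
cv2.imwrite("pics/p4.png",np.hstack(a))
E
```

```text
15.0167 [581.86 114.59 118.14] [3.1414e+00 1.0000e-04 1.8138e+00] [ 0.7 -0.6  0.4]
tcp in easel [-10.9 -63.  118.1] joints [ 0.08  0.56  1.74 -0.    0.85 -0.16]
```

View pics/p4.png

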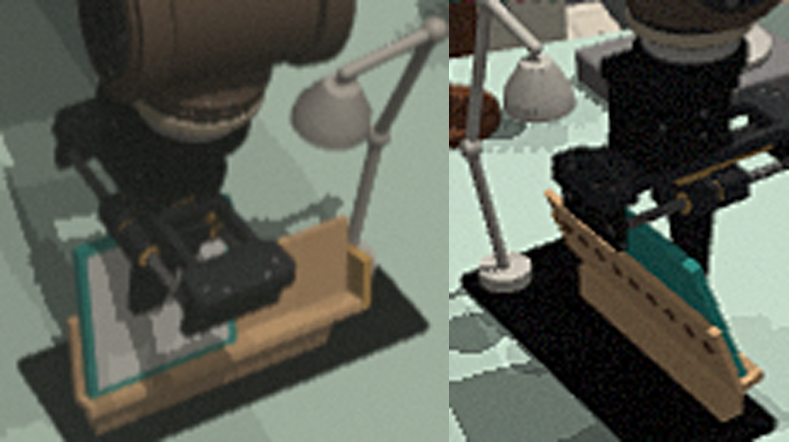

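The view shows the mirror unmoved and the thin closed fingertips in front of its face: they missed the edge and slid past. I'll back out along the same line and set the fingers about 11 mm nearer the robot, in line with the mirror's edge.

step_arm([
  {"tx": -4.0,"ty": 0.0,"tz": 0.0,"roll": 0.0},
  {"tx": -10.0,"ty": 0.0,"tz": 0.0,"roll": 0.0},
  {"tx": -17.0,"ty": 0.0,"tz": 0.0,"roll": 0.0},
  {"tx": -24.0,"ty": 0.0,"tz": 0.0,"roll": 0.0},
  {"tx": -32.0,"ty": 0.0,"tz": 0.0,"roll": 0.0},
  {"tx": -40.0,"ty": 0.0,"tz": 0.0,"roll": 0.0},
  {"tx": -48.0,"ty": 0.0,"tz": 0.0,"roll": 0.0},
  {"tx": -56.0,"ty": 0.0,"tz": 0.0,"roll": 0.0},
  {"tx": -64.0,"ty": 0.0,"tz": 0.0,"roll": 0.0},
  {"tx": -70.0,"ty": 0.0,"tz": 0.0,"roll": 0.0},
  {"tx": -73.0,"ty": -4.0,"tz": 0.0,"roll": 0.0},
  {"tx": -73.0,"ty": -11.0,"tz": 0.0,"roll": 0.0},
])

```text
t: 16.12
eef_pos: [588.8, 40.1, 117.9]
tcp_rot: [3.142, 0.0, 1.813]
ft_force: [-0.4, 0.6, -0.2]
opening: 0.005
grip_force: 0.0
```

step_arm([
  {"tx": 0.0,"ty": 0.0,"tz": 0.0,"roll": 0.0},
  {"tx": 0.0,"ty": 0.0,"tz": 0.0,"roll": 0.0},
  {"tx": 4.0,"ty": 0.0,"tz": 0.0,"roll": 0.0},
  {"tx": 8.0,"ty": 0.0,"tz": 0.0,"roll": 0.0},
  {"tx": 12.0,"ty": 0.0,"tz": 0.0,"roll": 0.0},
  {"tx": 15.0,"ty": 0.0,"tz": 0.0,"roll": 0.0},
  {"tx": 17.0,"ty": 0.0,"tz": 0.0,"roll": 0.0},
  {"tx": 19.0,"ty": 0.0,"tz": 0.0,"roll": 0.0},
  {"tx": 21.0,"ty": 0.0,"tz": 0.0,"roll": 0.0},
  {"tx": 23.0,"ty": 0.0,"tz": 0.0,"roll": 0.0},
  {"tx": 25.0,"ty": 0.0,"tz": 0.0,"roll": 0.0},
])

```text
t: 17.03
eef_pos: [582.8, 65.0, 118.2]
tcp_rot: [3.141, 0.0, 1.814]
ft_force: [1.4, -3.5, 0.3]
opening: 0.003
grip_force: 1.9
```

step_arm([
  {"tx": 2.0,"ty": 0.0,"tz": 0.0,"roll": 0.0},
  {"tx": 4.0,"ty": 0.0,"tz": 0.0,"roll": 0.0},
  {"tx": 6.0,"ty": 0.0,"tz": 0.0,"roll": 0.0},
  {"tx": 8.0,"ty": 0.0,"tz": 0.0,"roll": 0.0},
  {"tx": 10.0,"ty": 0.0,"tz": 0.0,"roll": 0.0},
])

```text
t: 17.45
eef_pos: [580.4, 74.9, 118.1]
tcp_rot: [3.141, 0.0, 1.814]
ft_force: [0.8, -4.3, 1.7]
opening: 0.004
grip_force: 2.1
```

```bash
python3 st.py
cat > mir.py <<'E'
from cell import optics
from h import *
r=optics.read_camera("scene")
h=cv2.cvtColor(r["pixels"],cv2.COLOR_BGR2HSV)
m=cv2.inRange(h,(82,110,50),(98,255,255)); q=m[150:260,345:480]
ys,xs=np.where(q); print("teal cols",xs.min()+345,xs.max()+345,"rows",ys.min()+150,ys.max()+150)
W=lambda x,y,z: R.from_euler("z",.24).as_matrix()@l2e(x,y,z)+[577.5,178.4,0]
# column range of lower right front corner for mirror centre y
for c in(-47,-30,0,55): print(c,proj(r,[W(8,c-60,0),W(8,c+60,0),W(8,c+60,120)]).round(1).tolist())
E
python3 mir.py
```

```text
17.45 [580.37  74.93 118.14] [3.1414e+00 2.0000e-04 1.8138e+00] [ 0.8 -4.3  1.7]
tcp in easel [ -21.8 -101.2  118.1] joints [ 0.02  0.55  1.76 -0.    0.84 -0.23]
teal cols 379 422 rows 170 227
-47 [[375.1, 232.2], [417.5, 215.3], [416.5, 172.8]]
-30 [[381.2, 229.8], [423.3, 213.0], [422.6, 170.6]]
0 [[392.0, 225.5], [433.5, 208.9], [433.4, 166.6]]
55 [[411.3, 217.8], [451.7, 201.7], [452.6, 159.6]]
```

```bash
cat > mir2.py <<'E'
from cell import optics
from h import *
import sys
c=float(sys.argv[1])
r=optics.read_camera("scene")
h=cv2.cvtColor(r["pixels"],cv2.COLOR_BGR2HSV)
m=cv2.inRange(h,(80,70,35),(100,255,255)); m[:150]=0;m[260:]=0;m[:,:345]=0;m[:,480:]=0
for y in range(160,236,5):
    x=np.where(m[y])[0]
    if len(x): print(y,x.min(),x.max(),len(x),end=" | ")
print()
for x in range(370,460,6):
    y=np.where(m[:,x])[0]
    if len(y): print(x,y.min(),y.max(),len(y),end=" | ")
W=lambda x,y,z: R.from_euler("z",.24).as_matrix()@l2e(x,y,z)+[577.5,178.4,0]
print("\npred front LL,LR,UR,UL",proj(r,[W(8,c-60,0),W(8,c+60,0),W(8,c+60,120),W(8,c-60,120)]).round(1).tolist())
E
python3 mir2.py -31
```

```text
170 417 422 6 | 175 405 422 11 | 180 421 422 2 | 185 421 423 3 | 190 422 422 1 | 195 422 422 1 | 200 422 422 1 | 205 380 423 3 | 210 379 423 6 | 215 380 414 5 | 220 380 402 6 | 225 380 389 6 | 
382 207 228 22 | 388 225 225 1 | 394 223 223 1 | 400 177 221 5 | 406 175 218 4 | 412 172 216 5 | 418 170 213 5 | 
pred front LL,LR,UR,UL [[380.9, 229.9], [423.0, 213.1], [422.3, 170.7], [377.6, 187.2]]
```

The mirror's edges match the predicted outline for centre y ≈ -31. It is sliding without tipping, at about 4 N, so I continue.

step_arm([
  {"tx": 2.5,"ty": 0.0,"tz": 0.0,"roll": 0.0},
  {"tx": 5.0,"ty": 0.0,"tz": 0.0,"roll": 0.0},
  {"tx": 7.5,"ty": 0.0,"tz": 0.0,"roll": 0.0},
  {"tx": 10.0,"ty": 0.0,"tz": 0.0,"roll": 0.0},
  {"tx": 12.5,"ty": 0.0,"tz": 0.0,"roll": 0.0},
  {"tx": 15.0,"ty": 0.0,"tz": 0.0,"roll": 0.0},
  {"tx": 17.5,"ty": 0.0,"tz": 0.0,"roll": 0.0},
  {"tx": 20.0,"ty": 0.0,"tz": 0.0,"roll": 0.0},
  {"tx": 22.5,"ty": 0.0,"tz": 0.0,"roll": 0.0},
  {"tx": 25.0,"ty": 0.0,"tz": 0.0,"roll": 0.0},
  {"tx": 27.5,"ty": 0.0,"tz": 0.0,"roll": 0.0},
  {"tx": 30.0,"ty": 0.0,"tz": 0.0,"roll": 0.0},
])

```text
t: 18.55
eef_pos: [573.2, 104.1, 118.2]
tcp_rot: [3.141, 0.0, 1.814]
ft_force: [3.1, -4.8, 1.2]
opening: 0.003
grip_force: 2.5
```

step_arm([
  {"tx": 2.5,"ty": 0.0,"tz": 0.0,"roll": 0.0},
  {"tx": 5.0,"ty": 0.0,"tz": 0.0,"roll": 0.0},
  {"tx": 7.5,"ty": 0.0,"tz": 0.0,"roll": 0.0},
  {"tx": 10.0,"ty": 0.0,"tz": 0.0,"roll": 0.0},
  {"tx": 12.5,"ty": 0.0,"tz": 0.0,"roll": 0.0},
  {"tx": 15.0,"ty": 0.0,"tz": 0.0,"roll": 0.0},
  {"tx": 17.5,"ty": 0.0,"tz": 0.0,"roll": 0.0},
  {"tx": 20.0,"ty": 0.0,"tz": 0.0,"roll": 0.0},
  {"tx": 22.5,"ty": 0.0,"tz": 0.0,"roll": 0.0},
  {"tx": 25.0,"ty": 0.0,"tz": 0.0,"roll": 0.0},
  {"tx": 27.5,"ty": 0.0,"tz": 0.0,"roll": 0.0},
  {"tx": 30.0,"ty": 0.0,"tz": 0.0,"roll": 0.0},
])

```text
t: 19.55
eef_pos: [566.0, 133.2, 118.2]
tcp_rot: [3.141, 0.0, 1.814]
ft_force: [3.4, -4.6, 1.6]
opening: 0.005
grip_force: 2.7
```

```bash
python3 st.py; python3 mir2.py 29
```

```text
19.55 [566.03 133.22 118.21] [3.1410e+00 3.0000e-04 1.8138e+00] [ 3.4 -4.6  1.6]
tcp in easel [-21.9 -41.2 118.2] joints [ 0.12  0.54  1.77 -0.    0.83 -0.13]
165 431 442 12 | 170 423 443 7 | 175 442 443 2 | 180 442 443 2 | 185 442 443 2 | 190 442 443 2 | 195 442 443 2 | 200 401 443 5 | 205 401 440 6 | 210 402 427 5 | 215 402 415 5 | 
406 218 218 1 | 412 216 216 1 | 424 168 211 4 | 430 166 209 5 | 436 164 206 4 | 442 162 204 43 | 
pred front LL,LR,UR,UL [[402.3, 221.4], [443.1, 205.1], [443.6, 162.9], [400.3, 178.8]]
```

step_arm([
  {"tx": 2.5,"ty": 0.0,"tz": 0.0,"roll": 0.0},
  {"tx": 5.0,"ty": 0.0,"tz": 0.0,"roll": 0.0},
  {"tx": 7.5,"ty": 0.0,"tz": 0.0,"roll": 0.0},
  {"tx": 10.0,"ty": 0.0,"tz": 0.0,"roll": 0.0},
  {"tx": 12.5,"ty": 0.0,"tz": 0.0,"roll": 0.0},
  {"tx": 15.0,"ty": 0.0,"tz": 0.0,"roll": 0.0},
  {"tx": 17.0,"ty": 0.0,"tz": 0.0,"roll": 0.0},
  {"tx": 19.0,"ty": 0.0,"tz": 0.0,"roll": 0.0},
  {"tx": 20.0,"ty": 0.0,"tz": 0.0,"roll": 0.0},
  {"tx": 21.0,"ty": 0.0,"tz": 0.0,"roll": 0.0},
  {"tx": 22.0,"ty": 0.0,"tz": 0.0,"roll": 0.0},
])

```text
t: 20.52
eef_pos: [560.8, 154.4, 118.2]
tcp_rot: [3.141, 0.0, 1.814]
ft_force: [4.2, -5.3, 2.1]
opening: 0.007
grip_force: 2.8
```

step_arm([
  {"tx": 0.7,"ty": 0.0,"tz": 0.0,"roll": 0.0},
  {"tx": 1.4,"ty": 0.0,"tz": 0.0,"roll": 0.0},
  {"tx": 2.0,"ty": 0.0,"tz": 0.0,"roll": 0.0},
  {"tx": 2.0,"ty": 0.0,"tz": 0.0,"roll": 0.0},
])

```text
t: 20.85
eef_pos: [560.3, 156.4, 118.2]
tcp_rot: [3.141, 0.0, 1.814]
ft_force: [3.0, -3.4, 0.9]
opening: 0.004
grip_force: 2.4
```

```bash
python3 st.py; python3 mir2.py 53
```

```text
20.85 [560.3  156.41 118.19] [3.1410e+00 3.0000e-04 1.8139e+00] [ 3.  -3.4  0.9]
tcp in easel [-21.9 -17.3 118.2] joints [ 0.16  0.54  1.77 -0.    0.83 -0.08]
160 446 452 7 | 165 432 452 12 | 170 451 452 2 | 175 451 451 1 | 180 450 451 2 | 185 450 451 2 | 190 450 451 2 | 195 409 451 6 | 200 410 451 5 | 205 410 440 6 | 210 410 428 6 | 215 410 416 6 | 
412 192 216 25 | 418 213 213 1 | 424 211 211 1 | 430 209 209 1 | 436 164 206 4 | 442 162 204 4 | 448 160 202 4 | 
pred front LL,LR,UR,UL [[410.6, 218.0], [451.0, 201.9], [451.9, 159.8], [409.2, 175.5]]
```

Advancing 1 mm at a time until the stop's force shows.

step_arm([
  {"tx": 0.5,"ty": 0.0,"tz": 0.0,"roll": 0.0},
  {"tx": 1.0,"ty": 0.0,"tz": 0.0,"roll": 0.0},
  {"tx": 1.5,"ty": 0.0,"tz": 0.0,"roll": 0.0},
  {"tx": 1.5,"ty": 0.0,"tz": 0.0,"roll": 0.0},
])

```text
t: 21.23
eef_pos: [560.0, 157.5, 118.2]
tcp_rot: [3.141, 0.001, 1.814]
ft_force: [3.0, -6.2, 1.5]
opening: 0.002
grip_force: 3.7
```

step_arm([
  {"tx": 0.5,"ty": 0.0,"tz": 0.0,"roll": 0.0},
  {"tx": 1.0,"ty": 0.0,"tz": 0.0,"roll": 0.0},
  {"tx": 1.0,"ty": 0.0,"tz": 0.0,"roll": 0.0},
])

```text
t: 21.48
eef_pos: [560.0, 157.7, 118.4]
tcp_rot: [3.141, 0.002, 1.814]
ft_force: [3.8, -13.0, 4.0]
opening: 0.006
grip_force: 6.7
```

step_arm([
  {"tx": -1.0,"ty": 0.0,"tz": 0.0,"roll": 0.0},
  {"tx": -2.0,"ty": 0.0,"tz": 0.0,"roll": 0.0},
  {"tx": -4.0,"ty": 0.0,"tz": 0.0,"roll": 0.0},
  {"tx": -8.0,"ty": 0.0,"tz": 0.0,"roll": 0.0},
  {"tx": -14.0,"ty": 0.0,"tz": 0.0,"roll": 0.0},
  {"tx": -22.0,"ty": 0.0,"tz": 0.0,"roll": 0.0},
  {"tx": -32.0,"ty": 0.0,"tz": 0.0,"roll": 0.0},
  {"tx": -44.0,"ty": 0.0,"tz": 0.0,"roll": 0.0},
  {"tx": -56.0,"ty": 0.0,"tz": 0.0,"roll": 0.0},
  {"tx": -68.0,"ty": 0.0,"tz": 0.0,"roll": 0.0},
  {"tx": -78.0,"ty": 0.0,"tz": 0.0,"roll": 0.0},
  {"tx": -80.0,"ty": 0.0,"tz": 0.0,"roll": 0.0},
])

```text
t: 22.48
eef_pos: [579.3, 79.1, 118.1]
tcp_rot: [3.141, 0.0, 1.812]
ft_force: [-0.5, -0.4, -1.3]
opening: 0.005
grip_force: 0.0
```

step_arm([
  {"tx": 0.0,"ty": 0.0,"tz": -10.0,"roll": 0.0},
  {"tx": -6.0,"ty": 0.0,"tz": -30.0,"roll": 0.0},
  {"tx": -20.0,"ty": 0.0,"tz": -55.0,"roll": 0.0},
  {"tx": -40.0,"ty": 0.0,"tz": -80.0,"roll": 0.0},
  {"tx": -60.0,"ty": 0.0,"tz": -100.0,"roll": 0.0},
  {"tx": -80.0,"ty": 0.0,"tz": -110.0,"roll": 0.0},
  {"tx": -90.0,"ty": 0.0,"tz": -110.0,"roll": 0.0},
  {"tx": -90.0,"ty": 0.0,"tz": -110.0,"roll": 0.0},
])

```text
t: 23.15
eef_pos: [600.6, -7.4, 228.5]
tcp_rot: [3.141, 0.001, 1.812]
ft_force: [-0.0, -0.1, -0.5]
opening: 0.003
grip_force: 0.0
```

```bash
python3 st.py; python3 mir2.py 55
cat > fin.py <<'E'
from cell import optics
from h import *
# full-mirror fit in ledge frame: search shift y, tilt about ledge x, extra lean, yaw to the teal mask (scene edges + side back face)
W=lambda P: (R.from_euler("z",.24).as_matrix()@np.array([l2e(*p) for p in P]).T).T+[577.5,178.4,0]
r=optics.read_camera("side")
h=cv2.cvtColor(r["pixels"],cv2.COLOR_BGR2HSV)
m=cv2.inRange(h,(80,70,35),(100,255,255)); m[190:]=0; m[:105]=0;m[:,:245]=0; m[:,345:]=0
n,l,st,_=cv2.connectedComponentsWithStats(m); print(st[1:][st[1:,4]>5])
for y in range(110,190,5):
    x=np.where(m[y])[0]
    if len(x): print(y,x.min(),x.max(),len(x),end=" | ")
print("\npred side back UL(far) UR(near) front UR; LR",proj(r,W([(0,115,120),(0,-5,120),(8,-5,120),(0,-5,62),(8,-5,0)])).round(1).tolist())
E
python3 fin.py
```

```text
23.15 [600.64  -7.4  228.53] [3.1407e+00 5.0000e-04 1.8123e+00] [-0.  -0.1 -0.5]
tcp in easel [ -21.7 -186.   228.5] joints [-0.12  0.44  1.6  -0.    1.09 -0.36]
160 446 452 7 | 165 431 452 11 | 170 417 452 13 | 175 408 452 8 | 180 409 452 5 | 185 409 452 6 | 190 410 451 4 | 195 410 451 4 | 200 410 451 5 | 205 411 440 4 | 210 410 427 6 | 215 411 414 4 | 
412 172 216 39 | 418 170 173 4 | 424 168 211 5 | 430 166 209 4 | 436 164 166 3 | 442 162 204 4 | 448 160 202 4 | 
pred front LL,LR,UR,UL [[411.3, 217.8], [451.7, 201.7], [452.6, 159.6], [409.9, 175.3]]
[[254 108  38  42 370]]
110 254 258 5 | 115 256 264 9 | 120 260 270 11 | 125 262 277 16 | 130 268 281 14 | 135 274 283 10 | 140 280 286 7 | 145 286 288 3 | 
pred side back UL(far) UR(near) front UR; LR [[252.8, 109.4], [278.1, 129.8], [280.7, 127.9], [285.6, 145.8], [295.2, 159.7]]
```

Run:
```python
from cell import optics
from h import *
W=lambda P: (R.from_euler("z",.24).as_matrix()@np.array([l2e(*p) for p in P]).T).T+[577.5,178.4,0]
a=np.mean([optics.read_camera("scene")["pixels"].astype(float) for _ in range(4)],0).astype(np.uint8)
r=optics.read_camera("scene")
m=cv2.inRange(cv2.cvtColor(a,cv2.COLOR_BGR2HSV),(80,70,35),(100,255,255))
xs=np.arange(414,449);T=[];B=[]
for x in xs:
    y=np.where(m[155:230,x])[0]+155; T.append(y.min() if y.min()<185 else np.nan); B.append(y.max() if y.max()>195 else np.nan)
for n,v,P in(("top",T,[(0,-5,120),(0,115,120)]),("bot",B,[(8,-5,0),(8,115,0)])):
    v=np.array(v);k=~np.isnan(v);o=np.polyfit(xs[k]-430,v[k],1);q=proj(r,W(P));p=np.polyfit(q[:,0]-430,q[:,1],1);print(n,k.sum(),o,p)
```

```text
top 35 [ -0.33053221 165.90196078] [ -0.36620229 165.80484707]
bot 30 [ -0.39927179 208.6920711 ] [ -0.39911348 210.31749534]
```

Run:
```python
from cell import optics
from h import *
W=lambda P: (R.from_euler("z",.24).as_matrix()@np.array([l2e(*p) for p in P]).T).T+[577.5,178.4,0]
a=np.mean([optics.read_camera("scene")["pixels"].astype(float) for _ in range(4)],0)
r=optics.read_camera("scene")
s=a[...,0]-a[...,2] # blue-red: teal strongly positive
m=s>25
xs=np.arange(410,452);I=[];T=[]
for x in xs:
    y=np.where(m[150:185,x])[0]+150; T.append(y.min()); I.append(y.max())
print(T);print(I)
L=[];Rr=[];ys=np.arange(180,198)
for y in ys:
    x=np.where(m[y,400:460])[0]+400;L.append(x.min());Rr.append(x.max())
print(L,Rr)
print(proj(r,W([(0,-5,120),(0,115,120),(8,-5,120),(8,115,120)])).round(1).tolist())
```

```text
Traceback (most recent call last):
ValueError: zero-size array to reduction operation minimum which has no identity
```

Run:
```python
from cell import optics
from h import *
W=lambda P: (R.from_euler("z",.24).as_matrix()@np.array([l2e(*p) for p in P]).T).T+[577.5,178.4,0]
a=np.mean([optics.read_camera("scene")["pixels"].astype(float) for _ in range(4)],0)
r=optics.read_camera("scene")
s=a[...,0]-a[...,2]
rg=lambda v:(int(v.min()),int(v.max())) if len(v) else None
print([(x,rg(np.where(s[150:185,x]>30)[0]+150)) for x in range(410,452,3)])
print([(y,rg(np.where(s[y,400:460]>30)[0]+400)) for y in range(178,200,3)])
print(proj(r,W([(0,-5,120),(0,115,120),(8,-5,120),(8,115,120)])).round(1).tolist())
```

```text
[(410, (173, 184)), (413, (172, 175)), (416, (171, 174)), (419, (170, 172)), (422, (169, 171)), (425, (167, 170)), (428, (166, 169)), (431, (165, 168)), (434, (165, 167)), (437, (165, 166)), (440, None), (443, None), (446, None), (449, None)]
[(178, (410, 451)), (181, (410, 451)), (184, (410, 451)), (187, (410, 451)), (190, (411, 451)), (193, (411, 451)), (196, (411, 451)), (199, (411, 451))]
[[407.9, 173.9], [450.5, 158.3], [409.9, 175.3], [452.6, 159.6]]
```

The mirror's edges match the seated pose to within about a pixel, and the robot is clear. Handing in.

```bash
python3 -c "
from cell import env
print(env.job_done())"
```

```text
the job is handed in; nothing more can be done
None
```

The turquoise mirror now leans against the easel's back, silvered face to the customer and side edge against the brass stop (13 N push, edges within about a pixel of the seated pose in the camera); the first push missed its edge and slid past the face without moving it, and the job was handed in at about 24 s with no verdict returned.

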